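# Spring check of the photometer's mirror mount

### The job

Check the spring of the mirror mount: with the fingertips, press down the round pad on the free corner of its tilting plate until the needle on the dial points into the gap of the two-pronged index, without running on past the index, keep it there for about two seconds, then let go so that the plate springs back and stays up. Only press: do not grip, lift or shove the mount, do not shift the index, and leave the glassware and other things around it where they stand.

Things in the scene. Friction and masses are not known exactly. Their poses are not given: they have to be found in the camera images.
- mount: The mirror mount, 2 kg, standing loose on the table: grey base 180 x 270 x 16 mm (x, y, z). Origin: centre of its underside, z up. A square aluminium plate (100 x 100 x 10 mm, set at 45 degrees, round mirror on it) is centred at (0, -50, 62) mm and rocks about the line through its +y and -y corners; its -x corner is free, on a coil spring. At +y a white dial housing (150 x 104 mm, top 51 mm up).
- press_pad: Round black pad to be pressed, 24 mm across, 8 mm thick, on the plate's free corner. Origin: centre of its underside, at mount (-54, -50, 67) mm when released; z is its normal (up), so its top is 8 mm along z, 75 mm above the table. It is 54 mm from the rocking line: drop = 54 mm x sin(plate angle), at most 19 mm. Spring force about 3 N at first, 8 N at 0.26 rad; it returns by itself.
- tilt_plate (a joint): Angle of the plate, rad: 0 released, grows as the free corner goes down, stop at 0.36.
- needle (a joint): Angle of the needle about its upright pivot, rad: 0 with the plate released, grows anticlockwise seen from above; the linkage makes it exactly 4 times the plate's angle.
- index (a joint): Angle at which the index stands, rad, on the same zero as the needle, so the needle points into the middle of the gap when the two angles are equal. Set somewhere between 0.5 and 1.05 and stays there by friction.
- needle_tip (a point): Tip of the black needle, 66 mm from its pivot, 57 mm above the table. The pivot is at mount (0, 45) mm; at angle 0 the needle points 0.72 rad to the +x side of the mount's +y direction, and it sweeps towards mount -x.
- index_gap (a point): Middle of the index's gap, on the needle tip's circle. The index is a dark steel rider at the dial's rim with two short upright prongs 20 mm apart (inner faces), just outside the needle tip. Its x axis points outwards from the pivot, its y axis the way the needle moves when the pad is pressed.
- beaker_rim (a point): Glass beaker, 68 mm across, 85 mm high; centre of its mouth. Bystander.
- reagent: Small white reagent bottle with a green cap, 32 mm across, 72 mm high; origin under its base. Bystander.
- cuvette_a: Capped clear cuvette, about 18 mm square, 52 mm high, upright; origin under its base. Bystander.
- cuvette_b: A second such cuvette. Bystander.
- dish: Shallow white dish, 80 mm across, 14 mm high; origin under its base. Bystander.
- balance: Black pocket balance 130 x 80 x 20 mm with a round steel pan; origin under its middle. Bystander.
- buffer_jar: Amber glass jar with a blue lid, 64 mm across, 90 mm high; origin under its base. Bystander.

How it is judged (in metres and radians):
On the way:
1. fingers press the pad down and keep the needle in the gap of the index for 0.8 s (y of needle_tip in the frame of index_gap between -0.0105 and 0.0105 m and contact force between the fingers and press_pad above 0.5 N), for 0.8 s.
At the end, for the whole second after the job is handed in: The plate is back up (within 0.02 rad of released) and still, and the mount stands flat on the table within 20 mm of where it stood (value of joint tilt_plate below 0.02 rad and velocity of joint tilt_plate below 0.05 rad/s and linear speed of mount below 0.01 m/s and distance of mount from where it was at the start of the episode below 0.02 m and height (world z) of mount below 0.006 m and angle between mount's own z axis and vertical below 0.03 rad); the robot touches nothing.
It fails at once if the needle is driven past the index (tip more than 20 mm beyond the middle of the gap) (y of needle_tip in the frame of index_gap above 0.02 m).
It fails at once if the mount is lifted, tipped or shoved (height (world z) of mount above 0.008 m or angle between mount's own z axis and vertical above 0.06 rad or distance of mount from where it was at the start of the episode above 0.02 m).
It fails at once if the index is shifted (distance of index_gap from where it was at the start of the episode above 0.02 m).
It fails at once if a bystander is moved or tipped (distance of any of beaker_rim, reagent, cuvette_a, cuvette_b, dish, balance, buffer_jar from where it was at the start of the episode above 0.02 m or angle between any of beaker_rim, reagent, cuvette_a, cuvette_b, dish, balance, buffer_jar's own z axis and vertical above 0.35 rad).
It also fails if it takes over 38 s, if anything falls off the work surface, if the arm or the gripper's body presses on something with over 40 N, if the wrist force passes 120 N, or if a joint passes its speed limit or range.

### The arm

A 6-joint arm with a two-finger parallel gripper is mounted at the origin on the work surface. World frame = base frame: x ahead of the robot, y to its left, z up, the work surface at z = 0. Lengths are in mm, angles in rad, forces in N, time in s.
With the tool pointing down it reaches from about 350 to 975 mm from the base axis. Payload 7.1 kg.
Tool frame: the origin (TCP) lies at the very end of the fingers, on their centre line; the grasp point (between the pads) lies 19 mm behind it; y points along the fingers, x is the direction in which the jaws open and shut, and the axes are right-handed (so a half turn about y gives the same grasp; the last joint's range is limited). The gripper opens to 88 mm and grips with 3 to 60 N. Pads are 20 mm wide; open, the fingers measure 115 mm over their backs; the gripper's body (75 mm by 178 mm) begins 61 mm behind the grasp point.
Start: joints at [1.188, 0.423, 1.63, -0, 1.089, -0.019], TCP at [222.36, 584.09, 222.675] pointing down, gripper open.
Joint ranges: [-3, 3], [-0.9, 2.11], [0.09, 2.58], [-1.31, 4.45], [0.11, 2.69], [-2.54, 2.54]. Speed limits (rad/s): [2.39, 2.39, 3.01, 3.14, 3.14, 3.14].

### API

Orientations are given as a rotation vector (axis times angle).
In Python, from workcell import ctrl gives the robot as it stands. The module is installed in compiled form; this text tells all that it offers.
- The arm moves only by the tool jog_arm, never from a script. Its argument "steps" is a list of rows, each an object with "turn": the turn, a rotation vector about the world's x, y, z scaled (see below), a list of three; "dp": the shift along the world's x, y, z scaled (see below), a list of three; "claw": the opening, from 0 (shut) to 1 (fully open). In form: [{"turn": [wx, wy, wz], "dp": [x, y, z], "claw": claw}, ...]. A call has 1 to 12 rows; each row is the pose to reach, as a shift and turn from the pose measured when the call began, turning the shorter way round; what a row does not reach only later rows make up. The controller multiplies each number of a shift by 80 mm and each number of a turn by pi rad. A row lasts 1/12 s, in which the tool goes at most 41.7 mm and 7.16 degrees, less where a joint would pass 70% of its speed; a pose out of reach is approached as far as the arm can. A call with a number of a shift or a turn outside -1 to 1 is refused whole. A call with a gripper value outside its range is refused whole. The fingers move at their own pace and stop on an object; the grip force is fixed at half the most. Time passes only in rows, so rows that repeat a pose let the fingers close. It gives the time, the measured TCP pose, the force and the opening at its end, in the units of the state.
- ctrl.get_obs(): the state, without advancing time (a new reading comes with each control period).
- ctrl.get_image(name): name is "scene" or "side" or "wrist"; returns a dict with "img" (384x512x3 uint8, red, green, blue), "range_z" (384x512 float32, mm along the optical axis (not along the pixel's ray), 0 where there is no reading), "fovy" (degrees; the focal length in pixels is half the picture's height over the tangent of half this angle, whatever the lens; pixels are square), "cx", "cy" (the principal point, pixels), "camera_from_world" (4x4, takes a point from world to camera coordinates); the wrist camera has in their place "hand_eye" (4x4, takes a point from camera to tool coordinates, whose origin is the TCP and whose axes are the tool frame's). Camera axes: x right, y down, z forward; pixel columns grow to the right and rows downward; lengths in mm; the calibration is good to about 2 mm. A picture is of the moment at which its call begins: read the wrist's pose just before it.
- ctrl.close_job(): hands the job in, once; it reports no verdict.
The state is a dict: "t": time; "qpos": joint angles; "qvel": joint speeds; "joint_torque": joint torques, N m; "ee_pos": TCP position; "orientation": TCP orientation; "ft_force": force on the tool from outside, world axes, zero at the start; "moment": the same for the moment, N m; "width": finger opening in mm.
Only numpy, scipy, OpenCV 4.12 (cv2) and the standard library are available. Lean on these libraries where they do the work, as an engineer would, in place of code of your own. Each camera call takes 0.05 s, during which the arm holds its last target.

## Working session

There is one attempt and no reset: what is moved stays moved. The work goes in short steps, Python scripts to look and compute and a tool call to move; the robot and the scene stay as the last step left them, time stands still between calls to the robot, and variables do not carry over. Pictures are saved under pics/ and viewed, and the job is handed in when it is done.

Besides the shell and the picture viewer there is one more tool, called after "Request:" as name(argument=value, ...) on one line, values as JSON. jog_arm: Moves the arm, as the interface text tells. Its arguments: {"type":"object","properties":{"steps":{"type":"array","items":{"type":"object","properties":{"turn":{"type":"array","items":{"type":"number"}},"dp":{"type":"array","items":{"type":"number"}},"claw":{"type":"number"}}}}},"required":["steps"]}

```bash
mkdir -p pics; cat > h.py <<'E'
import numpy as np,cv2
from workcell import ctrl
def grab(n,tag):
    o=ctrl.get_obs(); d=ctrl.get_image(n); cv2.imwrite(f'pics/{tag}.png',d['img'][:,:,::-1]); np.savez(f'{tag}.npz',**d); return o,d
def K(d):
    return (d['img'].shape[0]/2)/np.tan(np.radians(d['fovy'])/2)
def cloud(d):
    f=K(d);z=d['range_z'].astype(float);v,u=np.mgrid[:z.shape[0],:z.shape[1]]
    P=np.stack([(u-d['cx'])/f*z,(v-d['cy'])/f*z,z],-1)
    T=np.linalg.inv(d['camera_from_world']); return P@T[:3,:3].T+T[:3,3]
def ray(d,u,v,h):
    f=K(d);T=np.linalg.inv(d['camera_from_world']);r=T[:3,:3]@np.array([(u-d['cx'])/f,(v-d['cy'])/f,1]);c=T[:3,3]
    return c+r*(h-c[2])/r[2]
def proj(d,p):
    T=d['camera_from_world'];q=T[:3,:3]@np.array(p,float)+T[:3,3];f=K(d);return [f*q[0]/q[2]+d['cx'],f*q[1]/q[2]+d['cy']]
E
python3 - <<'E'
from h import *
for n in('scene','side'):
    o,d=grab(n,n+'0'); print(n,d['fovy'],d['cx'],d['cy'],np.linalg.inv(d['camera_from_world'])[:3].round(2).tolist())
o,d=grab('wrist','wrist0');print(d['hand_eye'].round(3).tolist(),d['fovy'])
print(o)
E
```

```text
scene 55.298750801441344 256.54117263239453 192.39810941163097 [[0.42, 0.62, -0.67, 1275.74], [0.91, -0.29, 0.3, -337.6], [-0.01, -0.73, -0.68, 792.94]]
side 56.058051645214064 254.33388447442414 186.27378716617773 [[0.87, -0.33, 0.37, 100.11], [-0.5, -0.58, 0.65, -829.58], [0.0, -0.74, -0.67, 919.17]]
[[1.0, 0.0, 0.0, -0.566], [-0.0, -0.258, 0.966, -160.417], [0.0, -0.966, -0.258, 69.732], [0.0, 0.0, 0.0, 1.0]] 58.13980607210063
{'t': 0.1, 'qpos': array([ 1.18801755e+00,  4.23774915e-01,  1.63059614e+00, -1.35056340e-05,
        1.08861644e+00, -1.89617813e-02]), 'qvel': array([-0.00213196, -0.00074371, -0.00221225, -0.00013063, -0.00093918,
        0.00010739]), 'joint_torque': array([-6.16051002e-04, -5.45610738e+01, -2.74321836e+01,  6.45708083e-02,
        1.88804709e-02, -3.20516460e-05]), 'ee_pos': array([222.17200356, 583.64130472, 221.97973576]), 'orientation': array([-1.36043151, -0.93631485,  0.93822509]), 'ft_force': array([-0.19123872,  0.69316084, -0.28368813]), 'moment': array([-0.01713676,  0.01155695,  0.01154994]), 'width': 87.65104639126777}
```

View pics/scene0.png

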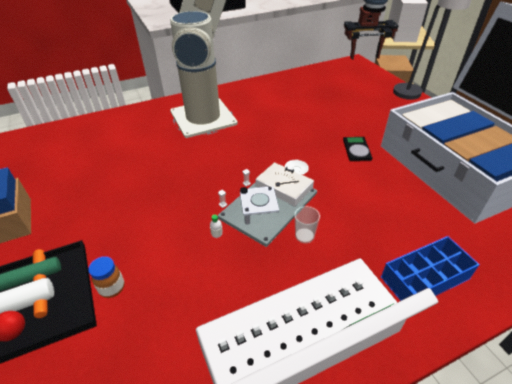

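View pics/side0.png

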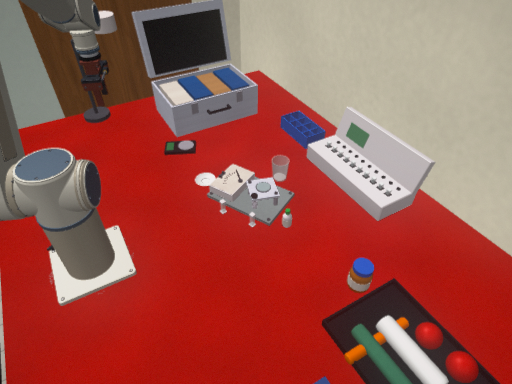

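View pics/wrist0.png

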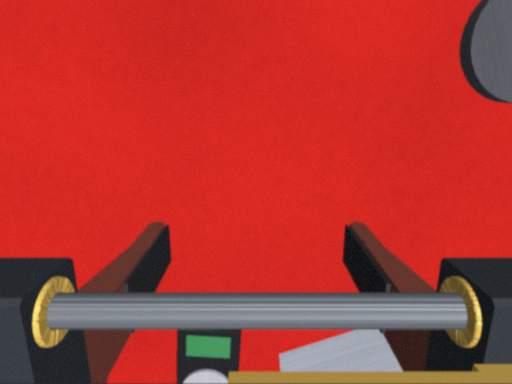

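```bash
python3 - <<'E'
from h import *
for n,(x0,y0,w,h) in {'scene0':(200,140,130,105),'side0':(185,140,130,100)}.items():
    im=cv2.imread(f'pics/{n}.png')[y0:y0+h,x0:x0+w]
    cv2.imwrite(f'pics/{n}z.png',cv2.resize(im,None,fx=6,fy=5.7 if 0 else 6,interpolation=cv2.INTER_CUBIC)[:600])
d=dict(np.load('scene0.npz'));
for (u,v) in [(268,205),(285,178),(260,200),(243,190)]: print(ray(d,u,v,60).round(0), cloud(d)[v,u].round(0))
E
```

```text
[621. -10.  60.] [627. -12.  66.]
[539.  88.  60.] [529.  94.  50.]
[593. -22.  60.] [602. -26.  69.]
[533. -49.  60.] [548. -55.  75.]
```

View pics/scene0z.png

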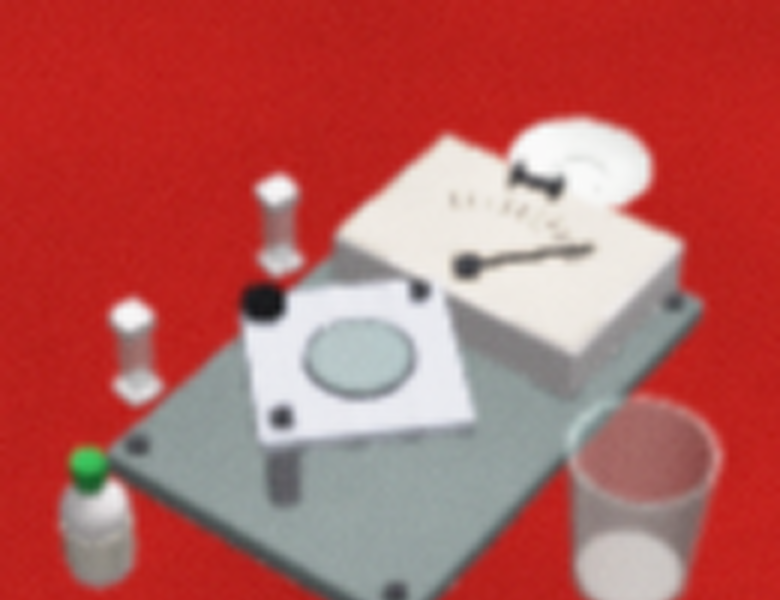

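View pics/side0z.png

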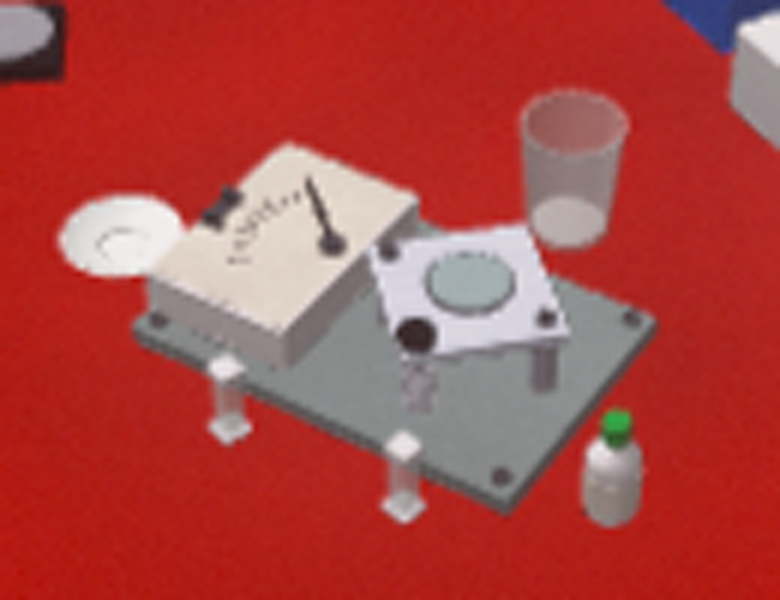

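```bash
cat > m.py <<'E'
from h import *
def tri(ds,ps):
    A=[];b=[]
    for d,(u,v) in zip(ds,ps):
        T=np.linalg.inv(d['camera_from_world']);f=K(d);r=T[:3,:3]@np.array([(u-d['cx'])/f,(v-d['cy'])/f,1]);r/=np.linalg.norm(r)
        M=np.eye(3)-np.outer(r,r);A.append(M);b.append(M@T[:3,3])
    return np.linalg.lstsq(np.vstack(A),np.hstack(b),rcond=None)[0]
S=dict(np.load('scene0.npz'));D=dict(np.load('side0.npz'))
z=lambda o,p:(o[0]+(p[0]+.5)/6-.5,o[1]+(p[1]+.5)/6-.5)
s=lambda *p:z((200,140),p); e=lambda *p:z((185,140),p)
pts={'pad':(s(263,303),e(417,333)),'pivot':(s(467,265),e(332,244)),'tip':(s(592,247),e(309,180)),
'idxmid':(s(537,182),e(222,207)),'screw-x-y':(s(137,444),e(501,476)),'screw_+x-y':(s(396,592),e(631,317)),'screw_+x+y':(s(675,302),None),'screw-x+y':(None,e(158,320)),
'mirror':(s(359,355),e(470,282)),'hsg1':(s(447,135),e(150,277)),'hsg2':(s(685,242),e(290,143)),'hsg3':(s(575,350),e(415,200)),'hsg4':(s(337,237),e(288,338)),
'cuvcapA':(s(277,183),e(226,364)),'cuvcapB':(s(131,314),e(403,442)),'cap':(s(88,460),e(617,415))}
E
python3 - <<'E'
from m import *
for k,(a,b) in pts.items():
    o=k.ljust(10)
    if a and b: o+=str(tri([S,D],[a,b]).round(1))
    for d,p,n in((S,a,'S'),(D,b,'D')):
        if p: 
            h=19 if 'screw' in k else 78 if k=='pad' else 51 if 'hsg' in k else 57
            if k=='pad':h=75
            o+=f'  {n} {ray(d,*p,h).round(1)}'
    print(o)
E
```

```text
pad       [545.3 -51.   72.4]  S [549.5 -53.8  75. ]  D [544.  -51.1  75. ]
pivot     [547.9  58.7  56.3]  S [549.7  57.   57. ]  D [547.6  59.6  57. ]
tip       [564.1 121.   56.6]  S [564.8 120.3  57. ]  D [563.9 121.   57. ]
idxmid    [504.9 122.4  56.3]  S [507.4 119.9  57. ]  D [504.8 124.3  57. ]
screw-x-y [ 557.2 -125.5   17.5]  S [ 559.3 -126.9   19. ]  D [ 556.4 -125.5   19. ]
screw_+x-y[695.1 -52.   17.6]  S [696.9 -53.6  19. ]  D [694.2 -51.8  19. ]
screw_+x+y  S [584.2 161.3  19. ]
screw-x+y   D [441.8  88.8  19. ]
mirror    [595.8 -24.   69. ]  S [585.1 -19.5  57. ]  D [602.9 -11.6  57. ]
hsg1      [442.7  99.   47.6]  S [444.9  98.8  51. ]  D [441.3  93.2  51. ]
hsg2      [574.8 169.5  49.4]  S [576.1 168.7  51. ]  D [573.9 167.2  51. ]
hsg3      [618.   81.4  47.1]  S [621.5  79.2  51. ]  D [615.7  77.3  51. ]
hsg4      [491.4  11.   45.9]  S [495.7   9.9  51. ]  D [489.1   4.6  51. ]
cuvcapA   [446.5  -1.9  55.1]  S [449.2  -3.3  57. ]  D [445.7  -2.9  57. ]
cuvcapB   [ 505.3 -105.6   53.2]  S [ 510.6 -108.4   57. ]  D [ 503.4 -106.7   57. ]
cap       [ 607.7 -163.1   73.2]  S [ 594.3 -161.2   57. ]  D [ 617.4 -147.7   57. ]
```

```bash
python3 - <<'E'
from m import *
from scipy.spatial.transform import Rotation as R
o=ctrl.get_obs();print(R.from_rotvec(o['orientation']).as_matrix().round(3),o['t'])
for n in('scene0','side0'):
    d=dict(np.load(n+'.npz'));P=cloud(d);m=(d['range_z']>0)&(P[...,2]>100)&(P[...,0]>150)&(P[...,0]<900)&(P[...,1]>-300)&(P[...,1]<800)
    q=P[m]; 
    H,_,_=np.histogram2d(q[:,0],q[:,1],bins=[np.arange(150,901,75),np.arange(-300,801,100)]);print(H.astype(int))
E
```

```text
[[ 0.356 -0.    -0.935]
 [ 0.935 -0.001  0.356]
 [-0.001 -1.    -0.   ]] 0.15
[[  0   0   0   0   0   0   0  40 339  45   0]
 [  0   0   0   0   0   0   0   9 648 380   1]
 [  0   0   0   0   0   0   0   0   0   0 161]
 [  0   0   0   0   0   0   0   0   0   0   0]
 [  0   0   0   0   0   0   0   0 376 292 552]
 [  0   0   0   0   0   0   0   0 505 334 795]
 [  0   0   0   0   0   0   0   0 639 443 925]
 [  0   0   0   0   0   0   0   0 671 474 521]
 [  0   0   0   0   0   0   0   0 804 463  72]
 [  0   0   0   0   0   0   0   0 938 138   0]]
[[   0    0    0    0    0    0  294  392 1154    1    0]
 [   0    0    0    0    0    0    0  185  673  159   12]
 [   0    0    0    0    0    0    0    0    0    0  241]
 [   0    0    0    0    0    0    0    0    0    0    0]
 [   0    0    0    0    0    0    0    0  269  185  317]
 [   0    0    0    0    0    0    0    0  297  179  385]
 [   0    0    0    0    0    0    0    0  289  156  339]
 [   0    0    0    0    0    0    0    0  255  150  351]
 [   0    0    0    0    0    0    0    0  266  159  328]
 [   0    0    0    0    0    0    0    0  210  131  236]]
```

Request:
jog_arm(steps=[{"turn":[0,0,-0.03],"dp":[0.2,-0.5,0],"claw":0},{"turn":[0,0,-0.06],"dp":[0.4,-1,0],"claw":0},{"turn":[0,0,-0.06],"dp":[0.4,-1,0],"claw":0},{"turn":[0,0,-0.06],"dp":[0.4,-1,0],"claw":0}])

```text
t: 0.48
ee_pos: [254.7, 501.8, 221.9]
orientation: [-1.423, -0.79, 0.794]
ft_force: [0.4, 0.4, 0.4]
width: 64.9
```

Request:
jog_arm(steps=[{"turn":[0,0,-0.03],"dp":[0.25,-0.5,0],"claw":0},{"turn":[0,0,-0.06],"dp":[0.5,-1,0],"claw":0},{"turn":[0,0,-0.06],"dp":[0.5,-1,0],"claw":0},{"turn":[0,0,-0.06],"dp":[0.5,-1,0],"claw":0}])

```text
t: 0.82
ee_pos: [295.5, 420.9, 222.1]
orientation: [-1.473, -0.644, 0.648]
ft_force: [-0.3, 0.6, -0.1]
width: 38.3
```

Request:
jog_arm(steps=[{"turn":[0,0,-0.03],"dp":[0.25,-0.5,0],"claw":0},{"turn":[0,0,-0.06],"dp":[0.5,-1,0],"claw":0},{"turn":[0,0,-0.06],"dp":[0.5,-1,0],"claw":0},{"turn":[0,0,-0.06],"dp":[0.5,-1,0],"claw":0}])

```text
t: 1.15
ee_pos: [336.3, 341.0, 222.3]
orientation: [-1.513, -0.498, 0.5]
ft_force: [-0.3, -0.4, 1.0]
width: 11.2
```

Request:
jog_arm(steps=[{"turn":[0,0,-0.03],"dp":[0.25,-0.5,0],"claw":0},{"turn":[0,0,-0.05],"dp":[0.5,-1,0],"claw":0},{"turn":[0,0,-0.05],"dp":[0.5,-1,0],"claw":0},{"turn":[0,0,-0.05],"dp":[0.5,-1,0],"claw":0}])

```text
t: 1.48
ee_pos: [377.3, 261.6, 222.6]
orientation: [-1.537, -0.376, 0.377]
ft_force: [0.4, 1.2, -1.0]
width: 0.3
```

Request:
jog_arm(steps=[{"turn":[0,0,0],"dp":[0.25,-0.5,0],"claw":0},{"turn":[0,0,0],"dp":[0.5,-1,0],"claw":0},{"turn":[0,0,0],"dp":[0.5,-1,0],"claw":0},{"turn":[0,0,0],"dp":[0.5,-1,0],"claw":0}])

```text
t: 1.82
ee_pos: [418.3, 182.3, 222.8]
orientation: [-1.536, -0.377, 0.376]
ft_force: [-1.3, 0.4, 0.3]
width: 0.1
```

Request:
jog_arm(steps=[{"turn":[0,0,0],"dp":[0.25,-0.5,0],"claw":0},{"turn":[0,0,0],"dp":[0.5,-1,0],"claw":0},{"turn":[0,0,0],"dp":[0.5,-1,0],"claw":0},{"turn":[0,0,0],"dp":[0.5,-1,0],"claw":0}])

```text
t: 2.15
ee_pos: [459.3, 103.1, 222.8]
orientation: [-1.536, -0.376, 0.375]
ft_force: [-0.2, 1.7, 0.2]
width: 0.5
```

Request:
jog_arm(steps=[{"turn":[0,0,0],"dp":[0.25,-0.5,0],"claw":0},{"turn":[0,0,0],"dp":[0.5,-1,0],"claw":0},{"turn":[0,0,0],"dp":[0.5,-1,0],"claw":0},{"turn":[0,0,0],"dp":[0.5,-1,0],"claw":0}])

```text
t: 2.48
ee_pos: [500.0, 24.0, 222.7]
orientation: [-1.535, -0.376, 0.374]
ft_force: [-0.3, 0.4, -0.8]
width: 0.6
```

Request:
jog_arm(steps=[{"turn":[0,0,0],"dp":[0.3,-0.5,0],"claw":0},{"turn":[0,0,0],"dp":[0.58,-0.93,0],"claw":0},{"turn":[0,0,0],"dp":[0.58,-0.93,0],"claw":0},{"turn":[0,0,0],"dp":[0.58,-0.93,0],"claw":0}])

```text
t: 2.82
ee_pos: [546.9, -49.0, 222.4]
orientation: [-1.535, -0.376, 0.374]
ft_force: [-0.3, 0.1, -0.7]
width: 0.5
```

```bash
python3 - <<'E'
from h import *
from scipy.spatial.transform import Rotation as R
o,d=grab('wrist','wrist1');grab('scene','scene1')
print(o['ee_pos'],o['t'],o['qpos'],R.from_rotvec(o['orientation']).as_matrix().round(3))
np.save('o1.npy',np.r_[o['ee_pos'],o['orientation']])
E
```

```text
[546.89076114 -48.98127098 222.35220396] 2.8167 [-0.11299199  0.31287134  1.79896883  0.00412063  1.03014085 -0.59364774] [[ 0.888  0.    -0.46 ]
 [ 0.46   0.004  0.888]
 [ 0.002 -1.     0.003]]
```

View pics/wrist1.png

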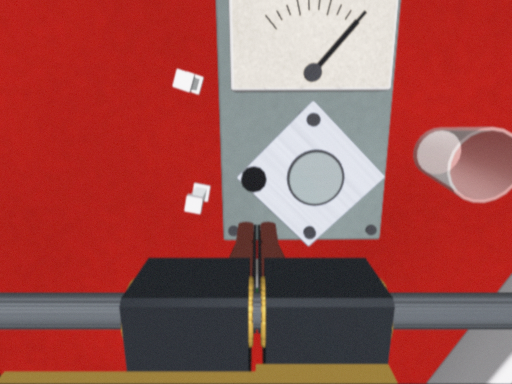

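View pics/scene1.png

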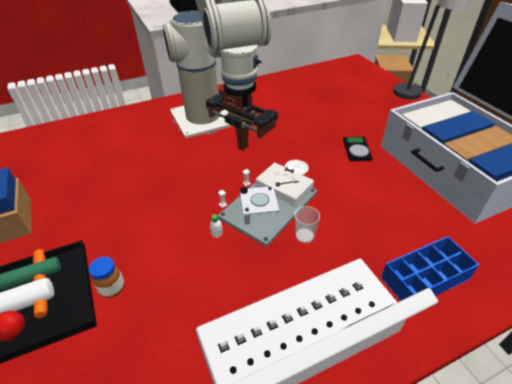

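Request:
jog_arm(steps=[{"turn":[0,0,0],"dp":[-0.2,0.35,0],"claw":0},{"turn":[0,0,0],"dp":[-0.4,0.7,0],"claw":0},{"turn":[0,0,0],"dp":[-0.4,0.7,0],"claw":0},{"turn":[0,0,0],"dp":[-0.4,0.7,0],"claw":0}])

```text
t: 3.25
ee_pos: [511.5, 11.0, 222.2]
orientation: [-1.533, -0.379, 0.381]
ft_force: [1.2, -0.8, 0.1]
width: 0.8
```

```bash
python3 - <<'E'
from h import *
o,d=grab('wrist','wrist2')
np.save('o2.npy',np.r_[o['ee_pos'],o['orientation']]);print(o['ee_pos'],o['qvel'].round(3))
cv2.imwrite('pics/wrist2z.png',cv2.resize(d['img'][0:200,180:440,::-1],None,fx=3,fy=3,interpolation=cv2.INTER_CUBIC))
E
```

```text
[511.53057275  11.02146148 222.19912023] [-0.038  0.017 -0.036 -0.009 -0.006 -0.016]
```

View pics/wrist2z.png

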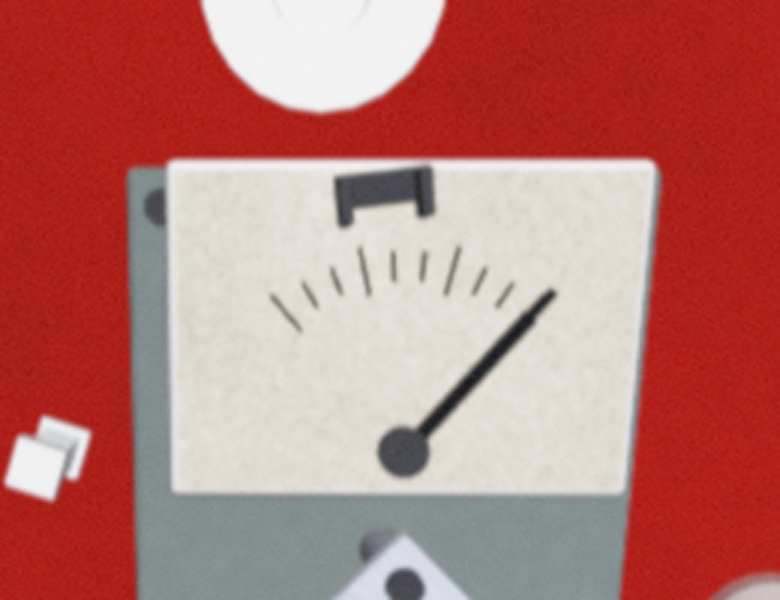

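```bash
python3 - <<'E'
from h import *
from scipy.spatial.transform import Rotation as R
def wd(t):
    d=dict(np.load(f'wrist{t}.npz'));o=np.load(f'o{t}.npy');T=np.eye(4);T[:3,:3]=R.from_rotvec(o[3:]).as_matrix();T[:3,3]=o[:3]
    d['camera_from_world']=np.linalg.inv(T@d['hand_eye']);return d
d=wd(2);z=lambda a,b:(180+(a+.5)/3-.5,(b+.5)/3-.5)
p=lambda a,b,h:ray(d,*z(a,b),h)
pv=p(404,452,59);tip=p(552,293,57);print(pv,tip,np.hypot(*(tip-pv)[:2]))
an=lambda q:np.arctan2(q[1]-pv[1],q[0]-pv[0])
for m in[(384,187),(387,203),(345,222),(425,214),(341,182),(426,172)]:
    for h in (51,57,62):
        q=p(*m,h);print(m,h,q.round(1),np.hypot(*(q-pv)[:2]).round(1),(an(q)-an(tip)).round(3))
e1=p(172,491,51);e2=p(623,491,51);print('yaw',np.degrees(np.arctan2(*(e2-e1)[:2][::-1])),np.hypot(*(e2-e1)[:2]),'needle',np.degrees(an(tip)))
d=wd(1)
im=d['img'].astype(int);m=(im.max(2)<60).astype(np.uint8);m[:150]=0;m[210:]=0;m[:,:235]=0;m[:,275:]=0
M=cv2.moments(m,True);u,v=M['m10']/M['m00'],M['m01']/M['m00'];print('pad px',u,v,M['m00'],ray(d,u,v,74))
print(cloud(d)[int(v),int(u)])
d0=dict(np.load('wrist1.npz'))
E
```

```text
[548.89929607  56.95812219  59.        ] [564.70436761 119.69663823  57.        ] 64.69869922223882
(384, 187) 51 [504.9 123.1  51. ] 79.5 0.834
(384, 187) 57 [504.4 122.2  57. ] 79.0 0.845
(384, 187) 62 [504.1 121.4  62. ] 78.5 0.855
(387, 203) 51 [508.  119.6  51. ] 74.8 0.825
(387, 203) 57 [507.5 118.7  57. ] 74.4 0.838
(387, 203) 62 [507. 118.  62.] 74.0 0.848
(345, 222) 51 [499.4 108.9  51. ] 71.8 1.008
(345, 222) 57 [499.  108.2  57. ] 71.5 1.018
(345, 222) 62 [498.7 107.7  62. ] 71.3 1.027
(425, 214) 51 [519.8 122.2  51. ] 71.5 0.667
(425, 214) 57 [519.  121.3  57. ] 71.0 0.681
(425, 214) 62 [518.4 120.6  62. ] 70.5 0.694
(341, 182) 51 [492.7 118.3  51. ] 83.2 0.988
(341, 182) 57 [492.5 117.5  57. ] 82.7 0.997
(341, 182) 62 [492.3 116.8  62. ] 82.4 1.005
(426, 172) 51 [513.9 132.7  51. ] 83.4 0.679
(426, 172) 57 [513.3 131.6  57. ] 82.7 0.692
(426, 172) 62 [512.8 130.7  62. ] 82.1 0.702
yaw 27.777213450982465 146.31940698843823 needle 75.86027979596356
pad px 253.1095238095238 179.09285714285716 420.0 [545.04910982 -51.47424813  74.        ]
[545.05056903 -51.71986145  72.65508009]
```

Request:
jog_arm(steps=[{"turn":[0,0,0],"dp":[0.21,-0.39,-0.2],"claw":0},{"turn":[0,0,0],"dp":[0.42,-0.78,-0.5],"claw":0},{"turn":[0,0,0],"dp":[0.42,-0.78,-0.8],"claw":0},{"turn":[0,0,0],"dp":[0.42,-0.78,-0.8],"claw":0},{"turn":[0,0,0],"dp":[0.42,-0.78,-0.8],"claw":0}])

```text
t: 3.72
ee_pos: [545.0, -52.3, 157.4]
orientation: [-1.532, -0.375, 0.381]
ft_force: [-0.6, 0.2, 0.0]
width: 0.3
```

Request:
jog_arm(steps=[{"turn":[0,0,0],"dp":[0,0,-0.4],"claw":0},{"turn":[0,0,0],"dp":[0,0,-0.8],"claw":0},{"turn":[0,0,0],"dp":[0,0,-0.8],"claw":0},{"turn":[0,0,0],"dp":[0,0,-0.8],"claw":0}])

```text
t: 4.05
ee_pos: [544.3, -51.6, 93.8]
orientation: [-1.531, -0.374, 0.383]
ft_force: [0.5, 0.4, 0.6]
width: 0.5
```

```bash
python3 - <<'E'
from h import *
o,d=grab('scene','scene3');print(o['ee_pos'],o['ft_force'],o['t'])
o,e=grab('side','side3')
cv2.imwrite('pics/z3.png',cv2.resize(np.hstack([d['img'][140:240,200:330],e['img'][120:220,185:315]])[:,:,::-1],None,fx=3,fy=3,interpolation=cv2.INTER_CUBIC))
E
```

```text
[544.3475501  -51.57577294  93.80786607] [0.45581051 0.3960989  0.60336989] 4.05
```

View pics/z3.png

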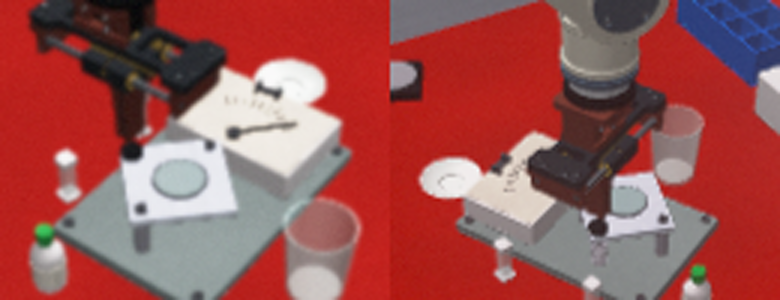

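Request:
jog_arm(steps=[{"turn":[0,0,0],"dp":[0.01,0,-0.1],"claw":0},{"turn":[0,0,0],"dp":[0.01,0,-0.15],"claw":0},{"turn":[0,0,0],"dp":[0.01,0,-0.2],"claw":0},{"turn":[0,0,0],"dp":[0.01,0,-0.2],"claw":0}])

```text
t: 4.48
ee_pos: [546.9, -51.9, 79.4]
orientation: [-1.533, -0.378, 0.38]
ft_force: [-1.0, 0.3, 0.3]
width: 0.5
```

Request:
jog_arm(steps=[{"turn":[0,0,0],"dp":[0,0,-0.015],"claw":0},{"turn":[0,0,0],"dp":[0,0,-0.03],"claw":0},{"turn":[0,0,0],"dp":[0,0,-0.045],"claw":0},{"turn":[0,0,0],"dp":[0,0,-0.06],"claw":0},{"turn":[0,0,0],"dp":[0,0,-0.06],"claw":0}])

```text
t: 4.9
ee_pos: [546.7, -52.0, 74.6]
orientation: [-1.533, -0.377, 0.38]
ft_force: [-1.5, -0.5, 3.4]
width: 0.2
```

```bash
cat > look.py <<'E'
from h import *
import sys
o,d=grab('scene',sys.argv[1]);print(o['ee_pos'],o['ft_force'],o['t'])
cv2.imwrite(f'pics/{sys.argv[1]}z.png',cv2.resize(d['img'][140:240,210:330,::-1],None,fx=6,fy=6,interpolation=cv2.INTER_CUBIC))
E
python3 look.py p1
```

```text
[546.70161743 -52.0432666   74.59471731] [-1.54631302 -0.45165773  3.44299289] 4.9
```

View pics/p1z.png

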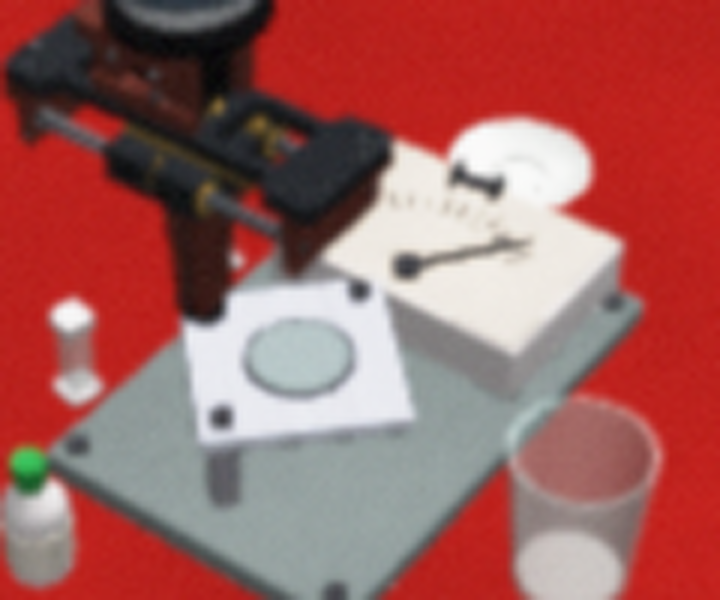

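Request:
jog_arm(steps=[{"turn":[0,0,0],"dp":[0,0,-0.015],"claw":0},{"turn":[0,0,0],"dp":[0,0,-0.03],"claw":0},{"turn":[0,0,0],"dp":[0,0,-0.045],"claw":0},{"turn":[0,0,0],"dp":[0,0,-0.06],"claw":0},{"turn":[0,0,0],"dp":[0,0,-0.06],"claw":0},{"turn":[0,0,0],"dp":[0,0,-0.06],"claw":0}])

```text
t: 5.45
ee_pos: [546.0, -52.4, 69.9]
orientation: [-1.533, -0.376, 0.381]
ft_force: [-4.6, -2.0, 6.5]
width: 0.5
```

```bash
cat > ang.py <<'E'
from h import *
import sys
E
python3 look.py p2
```

```text
[545.96846979 -52.41265991  69.91570814] [-4.59390492 -2.02738358  6.50111739] 5.45
```

View pics/p2z.png

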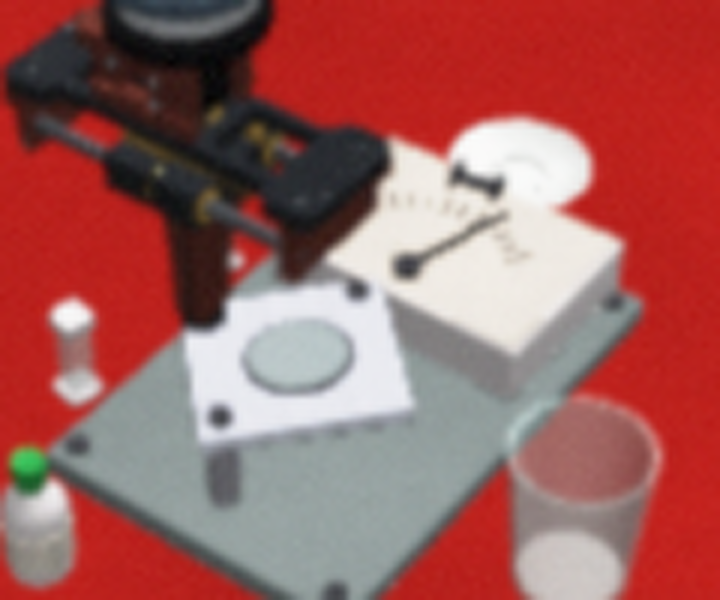

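```bash
cat > ang.py <<'E'
from h import *
import sys
d=dict(np.load(sys.argv[1]+'.npz'))
z=lambda a,b:ray(d,210+(a+.5)/6-.5,140+(b+.5)/6-.5,57)
a=list(map(float,sys.argv[2:]))
p=z(a[0],a[1]);
for i in range(2,len(a),2):
    q=z(a[i],a[i+1])-p;print(np.hypot(*q[:2]),np.arctan2(q[1],q[0])-np.radians(76.3))
E
python3 ang.py p2 406 266 506 213 478 179 459 175 497 185; python3 ang.py p1 406 266 528 241
```

```text
66.68978025796926 0.45477991016521147
79.12890778269545 0.8393026540362671
77.75311415290203 0.9701301087062035
80.42864867881457 0.7041684272181874
65.2706171256802 0.08909692304616068
```

Request:
jog_arm(steps=[{"turn":[0,0,0],"dp":[-0.005,-0.003,-0.015],"claw":0},{"turn":[0,0,0],"dp":[-0.01,-0.005,-0.03],"claw":0},{"turn":[0,0,0],"dp":[-0.015,-0.008,-0.045],"claw":0},{"turn":[0,0,0],"dp":[-0.02,-0.01,-0.056],"claw":0},{"turn":[0,0,0],"dp":[-0.02,-0.01,-0.056],"claw":0},{"turn":[0,0,0],"dp":[-0.02,-0.01,-0.056],"claw":0}])

```text
t: 6.0
ee_pos: [545.5, -52.9, 66.2]
orientation: [-1.533, -0.378, 0.379]
ft_force: [0.2, 1.6, 7.4]
width: 0.9
```

```bash
python3 look.py p3
```

```text
[545.4716613  -52.89771441  66.15136486] [0.23435556 1.56809676 7.35449386] 6.0
```

View pics/p3z.png

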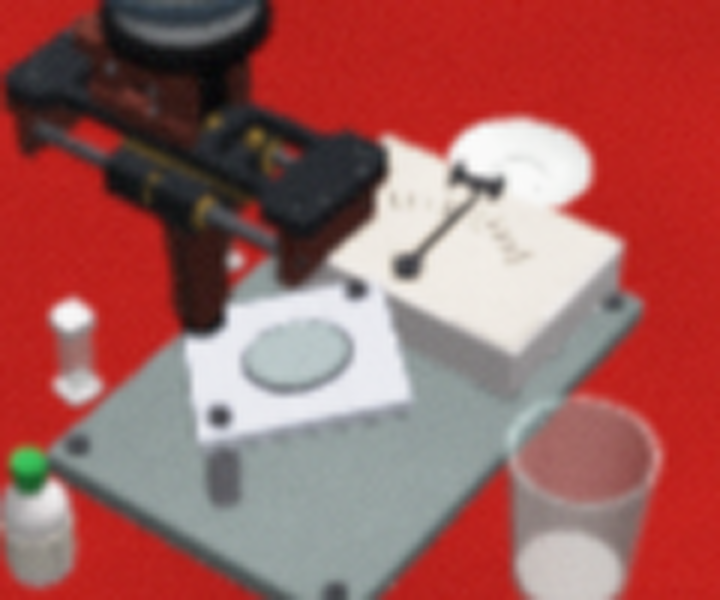

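```bash
python3 ang.py p3 406 266 477 194 478 179
```

```text
68.14365929017623 0.7638393366212763
79.12890778269545 0.8393026540362671
```

Request:
jog_arm(steps=[{"turn":[0,0,0],"dp":[-0.003,0,-0.008],"claw":0},{"turn":[0,0,0],"dp":[-0.003,0,-0.014],"claw":0},{"turn":[0,0,0],"dp":[-0.003,0,-0.014],"claw":0},{"turn":[0,0,0],"dp":[-0.003,0,-0.014],"claw":0},{"turn":[0,0,0],"dp":[-0.003,0,-0.014],"claw":0},{"turn":[0,0,0],"dp":[-0.003,0,-0.014],"claw":0}])

```text
t: 6.55
ee_pos: [545.5, -52.8, 65.5]
orientation: [-1.533, -0.378, 0.379]
ft_force: [-2.6, 0.1, 8.1]
width: 0.7
```

```bash
python3 look.py p4
```

```text
[545.47127724 -52.77897559  65.54613179] [-2.64501352  0.08669668  8.1229785 ] 6.55
```

View pics/p4z.png

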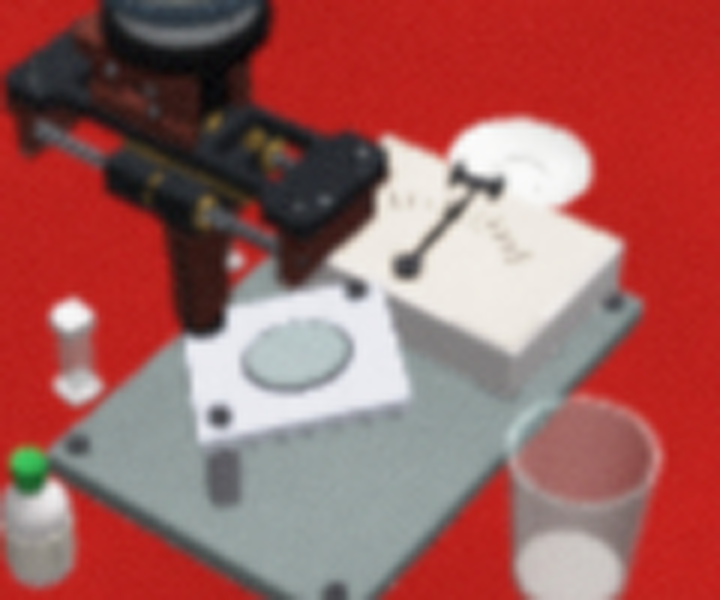

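Request:
jog_arm(steps=[{"turn":[0,0,0],"dp":[0,0,-0.01],"claw":0},{"turn":[0,0,0],"dp":[0,0,-0.01],"claw":0},{"turn":[0,0,0],"dp":[0,0,-0.01],"claw":0},{"turn":[0,0,0],"dp":[0,0,-0.01],"claw":0},{"turn":[0,0,0],"dp":[0,0,-0.01],"claw":0},{"turn":[0,0,0],"dp":[0,0,-0.01],"claw":0},{"turn":[0,0,0],"dp":[0,0,-0.01],"claw":0},{"turn":[0,0,0],"dp":[0,0,-0.01],"claw":0},{"turn":[0,0,0],"dp":[0,0,-0.01],"claw":0},{"turn":[0,0,0],"dp":[0,0,-0.01],"claw":0},{"turn":[0,0,0],"dp":[0,0,-0.01],"claw":0},{"turn":[0,0,0],"dp":[0,0,-0.01],"claw":0}])

```text
t: 7.6
ee_pos: [545.5, -52.8, 65.2]
orientation: [-1.533, -0.378, 0.379]
ft_force: [-2.2, -0.4, 8.4]
width: 0.3
```

```bash
python3 look.py p5
```

```text
[545.49772296 -52.78814861  65.22900804] [-2.20339067 -0.44732352  8.39137615] 7.6
```

View pics/p5z.png

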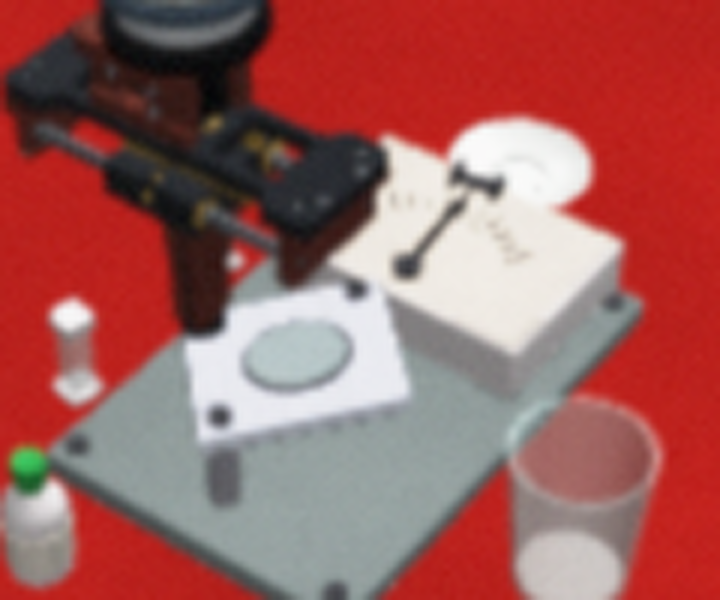

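```bash
python3 ang.py p5 406 266 462 205 470 190;python3 ang.py p4 406 266 455 212 474 189
```

```text
56.230147435356756 0.7953679794041946
69.02493941950877 0.8320916875768345
49.443711849751224 0.8004077377561989
70.81542811986307 0.8120503623474968
```

Request:
jog_arm(steps=[{"turn":[0,0,0],"dp":[0,0,-0.005],"claw":0},{"turn":[0,0,0],"dp":[0,0,-0.005],"claw":0},{"turn":[0,0,0],"dp":[0,0,-0.005],"claw":0},{"turn":[0,0,0],"dp":[0,0,-0.005],"claw":0},{"turn":[0,0,0],"dp":[0,0,-0.005],"claw":0},{"turn":[0,0,0],"dp":[0,0,-0.005],"claw":0},{"turn":[0,0,0],"dp":[0,0,-0.005],"claw":0},{"turn":[0,0,0],"dp":[0,0,-0.005],"claw":0},{"turn":[0,0,0],"dp":[0,0,-0.005],"claw":0},{"turn":[0,0,0],"dp":[0,0,-0.005],"claw":0},{"turn":[0,0,0],"dp":[0,0,-0.005],"claw":0},{"turn":[0,0,0],"dp":[0,0,-0.005],"claw":0}])

```text
t: 8.65
ee_pos: [545.5, -52.8, 65.3]
orientation: [-1.533, -0.378, 0.379]
ft_force: [-2.4, -0.5, 8.7]
width: 0.8
```

```bash
python3 look.py p6
```

```text
[545.51084877 -52.78949567  65.27441771] [-2.40392747 -0.53039037  8.66829726] 8.65
```

View pics/p6z.png

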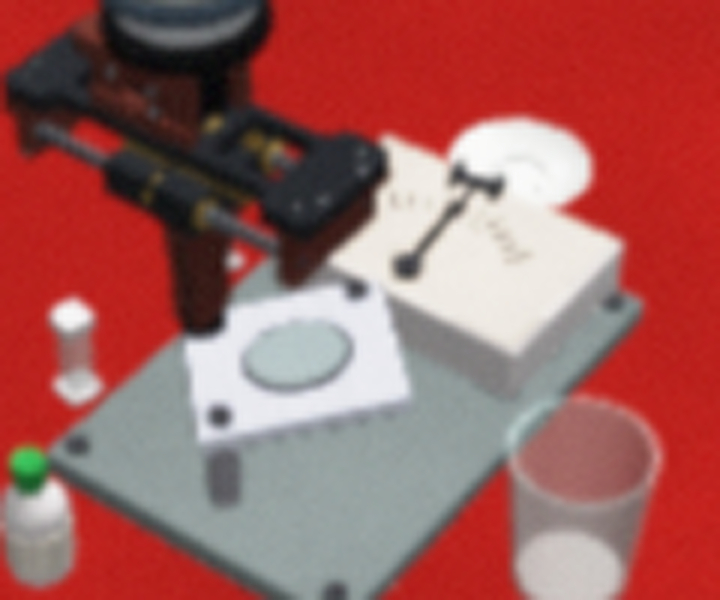

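Request:
jog_arm(steps=[{"turn":[0,0,0],"dp":[0,0,0.03],"claw":0},{"turn":[0,0,0],"dp":[0,0,0.07],"claw":0},{"turn":[0,0,0],"dp":[0,0,0.11],"claw":0},{"turn":[0,0,0],"dp":[0,0,0.15],"claw":0},{"turn":[0,0,0],"dp":[0,0,0.3],"claw":0},{"turn":[0,0,0],"dp":[0,0,0.6],"claw":0},{"turn":[0,0,0],"dp":[0,0,1],"claw":0},{"turn":[0,0,0],"dp":[0,0,1],"claw":0},{"turn":[0,0,0],"dp":[0,0,1],"claw":0}])

```text
t: 9.45
ee_pos: [546.6, -53.0, 147.3]
orientation: [-1.534, -0.381, 0.376]
ft_force: [0.5, -0.0, 0.6]
width: 0.3
```

Request:
jog_arm(steps=[{"turn":[0,0,0],"dp":[0,0,0.5],"claw":0},{"turn":[0,0,0],"dp":[0,0,1],"claw":0},{"turn":[0,0,0],"dp":[0,0,1],"claw":0},{"turn":[0,0,0],"dp":[0,0,1],"claw":0},{"turn":[0,0,0],"dp":[0,0,1],"claw":0},{"turn":[0,0,0],"dp":[0,0,1],"claw":0},{"turn":[0,0,0],"dp":[0,0,1],"claw":0}])

```text
t: 10.03
ee_pos: [545.5, -52.9, 225.5]
orientation: [-1.533, -0.379, 0.378]
ft_force: [0.2, -0.0, -0.1]
width: 0.8
```

```bash
python3 look.py p7; python3 ang.py p7 406 266 530 247
```

```text
[545.48161298 -52.89255338 225.48081009] [ 0.16314095 -0.00946797 -0.05049381] 10.0333
64.75373436500819 0.017675962210292218
```

View pics/p7z.png

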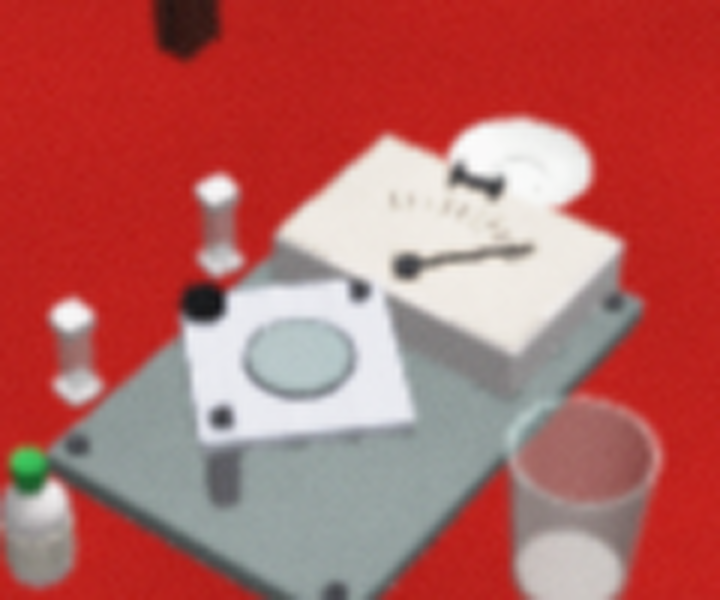

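The plate and needle are back where they started, and everything else stands where it was.

```bash
python3 -c "
from workcell import ctrl
print(ctrl.close_job())"
```

```text
the job is handed in; nothing more can be done
None
```

I pressed the pad with closed fingertips until the needle pointed into the index gap. I held it there for about 2.1 s and then let go. The job is handed in; it gives no verdict.

- **Press:** The index measured about 0.84 rad. During the hold the needle read about 0.80 to 0.83 rad, up to about 3 mm short of the middle of the gap, against an allowed 10.5 mm. The downward force was about 8 N. Under the index, where the prongs hide the tip, I read the angle partly from the visible part of the needle.
- **Side force:** The fingers dragged sideways at about 5 N partway down. I eased that to about 2.5 N by shifting the tool slightly outward.
- **After release:** The needle read about 0.02 rad, the same as zero within reading error. That puts the plate within about 0.005 rad of released. In the last scene picture the mount, index, cuvettes, beaker, reagent bottle and dish stand where they did before. I did not recheck the balance and jar, but the arm did not come near them while low.
- **End state:** The arm stood about 150 mm above the pad with no force on it. The job took about 10 s of the 38 s allowed.

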